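# Scan two faces of the sensor housings at the datum bar

## Robot

A 6-joint arm with a two-finger parallel gripper is mounted at the origin on the work surface. World frame = base frame: x ahead of the robot, y to its left, z up, the work surface at z = 0. Lengths are in m, angles in rad, forces in N, time in s.
With the tool pointing down it reaches from about 0.3 to 0.85 m from the base axis. Payload 4.2 kg.
Tool frame: the origin (TCP) lies on the centre line of the jaws, within the pads' length; the fingertips stand 11 mm ahead of it and the grasp point (between the pads) lies 8 mm behind it; z points along the fingers, y is the direction in which the jaws open and shut (so a half turn about z gives the same grasp; the last joint's range is limited). The gripper opens to 91 mm and grips with 3 to 60 N. Pads are 32 mm wide; open, the fingers measure 118 mm over their backs; the gripper's body (76 mm by 178 mm) begins 60 mm behind the grasp point.
Start: joints at [1.196, 0.32, 1.565, -0, 1.257, -0.02], TCP at [0.2, 0.539, 0.225] pointing down, gripper open.
Joint ranges: [-3.11, 3.11], [-0.84, 2.01], [0.21, 2.61], [-1.34, 4.49], [0.05, 2.63], [-2.56, 2.56]. Speed limits (rad/s): [2.57, 2.57, 3.14, 3.14, 3.14, 3.14].

## Interface

Orientations are given as a 3x3 rotation matrix whose columns are the frame's x, y, z axes.
In Python, from workcell import manip, jaws, monitor, get_image, hand_in, spotter gives the robot as it stands. Calls block until the motion is done:
- manip.move_pose(position, orientation): joint-space move of the TCP to a pose.
- manip.servo_line(position, frame=None, velocity=0.15): straight line of the TCP; frame=None keeps the orientation; velocity is the mean speed in m/s.
- manip.goto_joints(angles): joint-space move.
- jaws.move_gripper(opening, effort=None): opening from 0.0 (shut) to 1.0 (fully open); effort is the grip in N (None keeps the last); returns when the fingers have stopped.
- manip.pause(seconds).
- manip.inverse_kinematics(position, orientation): joint angles nearest the present ones, or None.
- monitor.get_obs(): the state.
- get_image(name): name is "scene" or "top" or "wrist"; returns a dict with "color" (420x560x3 uint8, red, green, blue), "intrinsics" (3x3 intrinsics, pixels), "position" and "orientation" of the camera in the world; the wrist camera has in their place "mount" (4x4, takes a point from camera to tool coordinates, whose origin is the TCP and whose axes are the flange's). Camera axes: x right, y down, z forward; pixel columns grow to the right and rows downward; lengths in m; the calibration is good to about 2 mm. A picture is of the moment at which its call begins: read the wrist's pose just before it. There is no depth.
A pose or a line that the arm cannot do raises manip.MotionError and nothing moves.
- hand_in(): hands the job in, once; it reports no verdict.
Trained networks look in the newest picture that a camera, given by its name, has taken for a name from the list of things; names that differ only in an ending like _2 or _b are one class to them, and where a whole thing is asked for, a point or a joint stands for the part that bears it (a point fixed in the world has none). Each returns a list of dicts, best first, with "conf" (0 to 1); they miss things now and then, are a little off and sometimes report something else, mostly with a low value. They report only what shows in the picture. A call takes as long as a camera call. They do not tell look-alikes from the thing itself.
- spotter.look_for(camera, query): "extent" ([left, top, right, bottom] in pixels, round what is visible of it).
The state is a dict: "t": time; "joint_pos": joint angles; "dq": joint speeds; "joint_efforts": joint torques, N m; "ee_pos": TCP position; "ee_rot": TCP orientation; "contact_force": force on the tool from outside, world axes, zero at the start; "moment": the same for the moment, N m; "finger_gap": opening from 0.0 (shut) to 1.0 (fully open).
Only numpy, scipy, OpenCV 4.12 (cv2) and the standard library are available. Lean on these libraries where they do the work, as an engineer would, in place of code of your own. Each camera call takes 0.05 s, during which the arm holds its last target. There are 200 camera calls.

## Task

Fetch the gold sensor housing out of the dry chamber through its round port and stand it, with all the other gold housings from the bench, upright with the window faces flush against the front of the low datum bar, then slide the scan head all the way from the end of its track where it is parked to the other end. Turn every housing so that its contact face is flush against the bar instead, and only then slide the head all the way back. Finally stand the housings upright in the black tray, one to a compartment; if one gets knocked away from the bar, put it back before sliding the head, and leave the other things on the bench where they are.

Things in the scene. Friction and masses are not known exactly. Their poses are not given: they have to be found in the camera images.
- housing_0: gold sensor housing, block 60 (x) by 46 (y) by 55 mm, 0.35 kg, origin at the centre of its underside, z up. Window face: the +x end, with a round dark window, under a 3 mm dark rib on the top. Contact face: the +y side, with a black three-contact strip, under a row of three screws. Starts on the chamber's pedestal
- housing_0_window (a point): centre of the window face of housing_0: 30 mm along +x from its origin, 27.5 mm up
- housing_0_contacts (a point): centre of the contact face of housing_0: 23 mm along +y from its origin, 27.5 mm up
- housing_1: gold sensor housing, block 60 (x) by 46 (y) by 55 mm, 0.35 kg, origin at the centre of its underside, z up. Window face: the +x end, with a round dark window, under a 3 mm dark rib on the top. Contact face: the +y side, with a black three-contact strip, under a row of three screws. Starts standing on the bench, any yaw, or absent (1 or 2 of housings 1-3 are there)
- housing_1_window (a point): centre of the window face of housing_1: 30 mm along +x from its origin, 27.5 mm up
- housing_1_contacts (a point): centre of the contact face of housing_1: 23 mm along +y from its origin, 27.5 mm up
- housing_2: gold sensor housing, block 60 (x) by 46 (y) by 55 mm, 0.35 kg, origin at the centre of its underside, z up. Window face: the +x end, with a round dark window, under a 3 mm dark rib on the top. Contact face: the +y side, with a black three-contact strip, under a row of three screws. Starts standing on the bench, any yaw, or absent (1 or 2 of housings 1-3 are there)
- housing_2_window (a point): centre of the window face of housing_2: 30 mm along +x from its origin, 27.5 mm up
- housing_2_contacts (a point): centre of the contact face of housing_2: 23 mm along +y from its origin, 27.5 mm up
- housing_3: gold sensor housing, block 60 (x) by 46 (y) by 55 mm, 0.35 kg, origin at the centre of its underside, z up. Window face: the +x end, with a round dark window, under a 3 mm dark rib on the top. Contact face: the +y side, with a black three-contact strip, under a row of three screws. Starts standing on the bench, any yaw, or absent (1 or 2 of housings 1-3 are there)
- housing_3_window (a point): centre of the window face of housing_3: 30 mm along +x from its origin, 27.5 mm up
- housing_3_contacts (a point): centre of the contact face of housing_3: 23 mm along +y from its origin, 27.5 mm up
- fixture: fixed datum bar of steel, 12 mm high, 16 mm deep (x), 360 mm long (y), on the bench; origin at bench level, middle of its front face, the plane x = 0, facing the robot (-x). Housings stand on the bare bench before it; room for three, e.g. at y = -0.10, 0, 0.10. Behind it, x = 48 to 92 mm, a 20 mm high track, 400 mm long, for the scan head
- head (a joint): position of the scan head along the track behind the bar, m: 0 at the home end (fixture y = -0.15), 0.30 at the far end (fixture y = +0.15); starts near home (up to 0.05). Slides with about 2 N of friction and stays where it is left
- head_grip (a point): middle of the black grip on the white scan head (46 by 48 mm, its top 94 mm above the bench), at fixture x = 70 mm, 116 mm above the bench. The grip stands upright, 30 mm wide (fixture x), 16 mm thick (fixture y), from 94 to 129 mm above the bench
- chamber: fixed white box 220 by 220 mm, origin at the centre of its underside. Its clear cover slopes up 12 degrees towards its +x side (115 to 161 mm high, 138 over the origin; the low side faces away from the robot) with an open round port, 165 mm across, over the origin. Below it a round pedestal, 68 mm across, its top 75 mm above the bench, carries a housing, whose top (130 mm) can be reached straight down through the port
- tray: fixed black tray, 320 (x) by 110 (y) mm, walls 5 mm thick and 22 mm high, floor 5 mm thick; two cross walls make three compartments of about 100 by 100 mm, centred at tray x = -105, 0 and 105 mm; origin at the centre of its underside
- marker_pen: white pen, 130 mm, bystander
- beaker: clear beaker, 64 mm wide, bystander
- ring_cap_a: small gold hexagonal ring cap, 48 mm wide, bystander
- ring_cap_b: a second gold ring cap, bystander
Not all that is in view belongs to the job. Leave any blue, purple or red look-alike of the housing_0 alone.

How it is judged:
By the outcome, as a careful person would: the job done as asked, in the order asked, and still so for the second after the job is handed in, with the robot touching nothing.
Of housing_1, housing_2, housing_3 only 1 to 2 are there at a start; the rules pass over those that are not, and their reading is None.
At some moment in a run one of housing_1, housing_2, housing_3 may be knocked a few centimetres aside while the robot is not near it.
It also fails if it takes over 210 s, if anything falls off the work surface, if the arm or the gripper's body presses on something with over 40 N, if the wrist force passes 120 N, or if a joint passes its speed limit or range.

## Working session

There is one attempt and no reset: what is moved stays moved. The work goes in short steps, each a Python script; the robot and the scene stay as the last script left them, time stands still between calls to the robot, and variables do not carry over. Pictures are saved under pics/ and viewed, about 12 in all and at most 16, crops included, and the job is handed in when it is done.

```bash
ls; mkdir -p pics; python3 - <<'E'
from workcell import *
import cv2,numpy as np
for n in ("top","scene"):
    d=get_image(n); cv2.imwrite(f"pics/{n}0.png",cv2.cvtColor(d["color"],cv2.COLOR_RGB2BGR)); print(n,d["intrinsics"],d["position"],d["orientation"])
    for q in ("housing_0","fixture","head_grip","chamber","tray"):
        print(q,[(np.round(r["extent"]).tolist(),round(r["conf"],2)) for r in spotter.look_for(n,q)][:6])
print(monitor.get_obs()["t"]); d=get_image("wrist"); print(d["mount"],d["intrinsics"])
E
```

```text
pics
top [[523.06940018   0.         281.24936759]
 [  0.         523.06940018 208.76108075]
 [  0.           0.           1.        ]] [0.22574349 0.09495112 1.46686578] [[-0.05722639 -0.97724044  0.20427005]
 [-0.99834394  0.05481053 -0.01746976]
 [ 0.00587601 -0.2049315  -0.97875868]]
housing_0 [([261.0, 232.0, 281.0, 247.0], 0.97), ([166.0, 223.0, 197.0, 245.0], 0.81), ([103.0, 277.0, 131.0, 301.0], 0.67), ([175.0, 293.0, 199.0, 320.0], 0.61), ([105.0, 234.0, 134.0, 261.0], 0.6)]
fixture [([223.0, 146.0, 366.0, 200.0], 0.87), ([398.0, 139.0, 420.0, 167.0], 0.28)]
head_grip [([324.0, 148.0, 346.0, 172.0], 0.94)]
chamber [([136.0, 189.0, 230.0, 280.0], 0.68), ([301.0, 110.0, 314.0, 153.0], 0.39)]
tray [([405.0, 170.0, 455.0, 287.0], 0.63)]
scene [[406.57538582   0.         281.4705116 ]
 [  0.         406.57538582 208.3686813 ]
 [  0.           0.           1.        ]] [1.22749697 0.47262607 0.84144992] [[-0.49084627  0.59743662 -0.63414464]
 [ 0.87103456  0.32046261 -0.37229357]
 [-0.01920216 -0.73510081 -0.67768582]]
housing_0 [([452.0, 222.0, 481.0, 255.0], 0.9), ([298.0, 196.0, 323.0, 228.0], 0.64), ([371.0, 209.0, 404.0, 241.0], 0.62), ([439.0, 248.0, 471.0, 280.0], 0.56)]
fixture [([185.0, 206.0, 327.0, 291.0], 0.6)]
head_grip [([199.0, 207.0, 224.0, 243.0], 0.98)]
chamber [([320.0, 170.0, 443.0, 298.0], 0.73)]
tray [([139.0, 146.0, 228.0, 208.0], 0.9), ([192.0, 264.0, 234.0, 292.0], 0.5)]
0.6
[[ 6.18268217e-04 -9.60917108e-01 -2.76835564e-01  7.66090170e-02]
 [ 9.99999787e-01  6.51439286e-04 -2.78543274e-05 -4.77378149e-04]
 [ 2.07107262e-04 -2.76835488e-01  9.60917306e-01 -1.59390820e-01]
 [ 0.00000000e+00  0.00000000e+00  0.00000000e+00  1.00000000e+00]] [[307.06710507   0.         280.64557317]
 [  0.         307.06710507 209.69967277]
 [  0.           0.           1.        ]]
```

```bash
python3 - <<'E'
import cv2
a=cv2.imread("pics/top0.png"); 
cv2.imwrite("pics/top0z.png",cv2.resize(a[90:350,80:480],None,fx=2,fy=2,interpolation=cv2.INTER_CUBIC))
E
```

```text
(no output)
```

View pics/top0z.png

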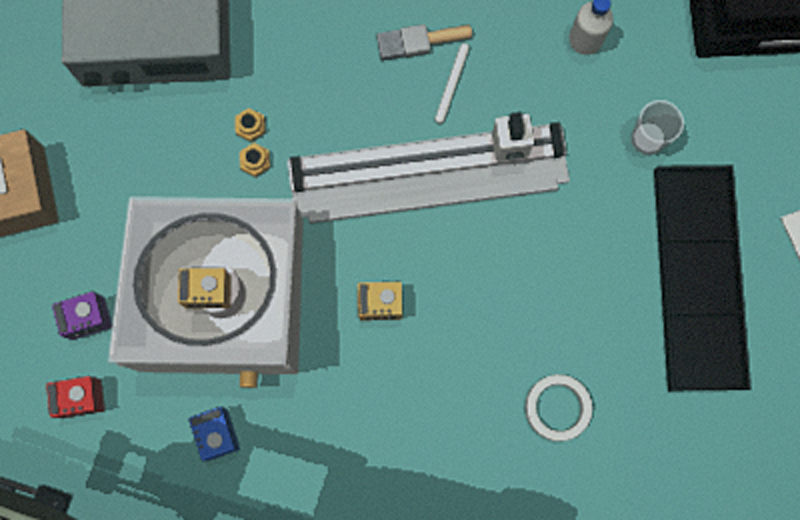

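View pics/scene0.png

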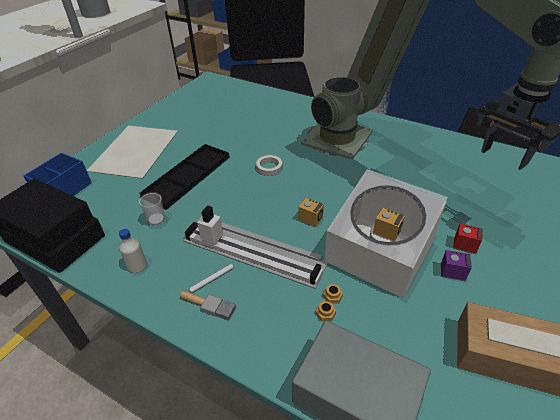

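The bench view shows these candidates (top0 pixels):

| Item | Pixel | Decision |
|---|---|---|
| Gold block in the chamber | (182,233) | wanted, housing_0 |
| Gold block on the bench | (270,240) | wanted |
| Purple look-alike | (120,247) | leave alone |
| Red look-alike | (117,289) | leave alone |
| Blue look-alike | (187,306) | leave alone |
| Gold hexagonal ring caps | (205,152), (207,170) | bystanders |
| Small orange thing by the chamber | (204,279) | unknown, will check |

The head is parked at the right (home) end. The ribs on both gold blocks are on the left (+y), with the screws towards the robot.

```bash
cat > h.py <<'E'
from workcell import *
import cv2,numpy as np
from scipy.optimize import minimize
def R(a):  # tool down, jaws opening along world angle a
    y=np.array([np.cos(a),np.sin(a),0]);z=np.array([0,0,-1.]);return np.column_stack([np.cross(y,z),y,z])
def cam(n):
    o=monitor.get_obs() if n=="wrist" else None
    d=get_image(n); d["K"]=np.array(d["intrinsics"])
    if o:
        T=np.eye(4);T[:3,:3]=o["ee_rot"];T[:3,3]=o["ee_pos"];T=T@np.array(d["mount"])
        d["position"],d["orientation"]=T[:3,3],T[:3,:3]
    return d
def save(d,name): cv2.imwrite(f"pics/{name}.png",cv2.cvtColor(d["color"],cv2.COLOR_RGB2BGR))
def w(d,u,v,z):
    r=d["orientation"]@np.linalg.solve(d["K"],[u,v,1.]);p=np.array(d["position"]);return (p+r*(z-p[2])/r[2])
def px(d,P):
    q=(np.atleast_2d(P)-d["position"])@d["orientation"];q=q@d["K"].T;return q[:,:2]/q[:,2:]
def gold(d):
    h=cv2.cvtColor(d["color"],cv2.COLOR_RGB2HSV);return cv2.inRange(h,(14,110,60),(32,255,255))
def fit(d,x,y,yaw,z0=0.,win=60):
    """block pose from gold silhouette hull near the guess"""
    c=px(d,[[x,y,z0+.0275]])[0]
    m=gold(d);k=np.zeros_like(m);cv2.circle(k,tuple(int(t) for t in c),win,255,-1);m&=k
    n,l,s,_=cv2.connectedComponentsWithStats(m)
    j=[i for i in range(1,n) if s[i,4]>25]
    pts=np.column_stack(np.nonzero(np.isin(l,j))[::-1]).astype(np.float32)
    H=cv2.convexHull(pts);B=np.array([[i,j,k] for i in(-.03,.03) for j in(-.023,.023) for k in(0,.055)])
    def f(p):
        a=p[2];M=np.array([[np.cos(a),-np.sin(a),0],[np.sin(a),np.cos(a),0],[0,0,1]])
        G=cv2.convexHull(px(d,B@M.T+[p[0],p[1],z0]).astype(np.float32))
        I=cv2.intersectConvexConvex(H,G)[0];return -I/(cv2.contourArea(H)+cv2.contourArea(G)-I)
    best=None
    for da in(-.3,0,.3):
        s0=np.array([x,y,yaw+da]);r=minimize(f,s0,method="Nelder-Mead",options=dict(initial_simplex=s0+np.array([[0,0,0],[.02,0,0],[0,.02,0],[0,0,.2]]),xatol=1e-5,fatol=1e-6))
        if best is None or r.fun<best.fun:best=r
    return best.x,-best.fun
def up(z=.25):
    p=np.array(monitor.get_obs()["ee_pos"]);p[2]=z;manip.servo_line(p,velocity=.25)
E
python3 - <<'E'
from h import *
o=monitor.get_obs();print(np.round(o["ee_rot"],2),o["finger_gap"])
d=cam("top")
f=lambda u,v,z:np.round(w(d,80+u/2,90+v/2,z)[:3],3)
print("bench h",f(380,292,.055),fit(d,*f(380,292,.055)[:2],1.5,0,25))
print("ch h",f(204,286,.130),fit(d,*f(204,286,.13)[:2],1.5,.075,25))
print("bar front ends",f(310,218,.012),f(562,186,.012),"track ends",f(296,170,.02),f(560,138,.02),"grip",f(517,125,.116))
print("tray corners",[f(*c,.022) for c in((655,167),(733,167),(750,388),(668,390))])
print("chamber base corner",[f(*c,0.138) for c in((130,198),(298,198),(292,368),(110,360))],"orange",f(248,378,.0))
s=cam("scene")
print(fit(s,*f(380,292,.055)[:2],1.5,0,25),fit(s,*f(204,286,.13)[:2],1.5,.075,25))
E
```

```text
[[-0.94  0.35  0.  ]
 [ 0.35  0.94  0.  ]
 [ 0.    0.   -1.  ]] 1.003729549604055
bench h [0.446 0.105 0.055] (array([0.43805258, 0.10269152, 1.46556343]), np.float64(0.7331465619180297))
ch h [0.455 0.331 0.13 ] (array([0.45663114, 0.33334852, 1.38613058]), np.float64(0.7023866260220145))
bar front ends [0.565 0.199 0.012] [ 0.592 -0.164  0.012] track ends [0.635 0.216 0.02 ] [ 0.661 -0.166  0.02 ] grip [ 0.654 -0.092  0.116]
tray corners [array([ 0.61 , -0.298,  0.022]), array([ 0.604, -0.41 ,  0.022]), array([ 0.29 , -0.395,  0.022]), array([ 0.294, -0.282,  0.022])]
chamber base corner [array([0.576, 0.424, 0.138]), array([0.563, 0.205, 0.138]), array([0.343, 0.22 , 0.138]), array([0.366, 0.45 , 0.138])] orange [0.344 0.295 0.   ]
(array([0.43800035, 0.1070511 , 1.6997108 ]), np.float64(0.9185490661612744)) (array([0.45678158, 0.33607132, 1.58578209]), np.float64(0.9228388486348608))
```

```bash
python3 - <<'E'
from h import *
a=np.pi/2
for n,p in dict(ch=(.455,.333,.32),be=(.44,.105,.22),barL=(.585,.13,.24),barR=(.60,-.09,.30)).items():
    manip.move_pose(p,R(a)); manip.pause(.3); d=cam("wrist"); save(d,n)
    np.savez(f"pics/{n}.npz",**{k:np.array(d[k]) for k in("color","K","position","orientation")})
    if n=="ch": print(fit(d,.4566,.335,1.5,.075,100))
    if n=="be": print(fit(d,.438,.105,1.5,0,100))
print(monitor.get_obs()["t"],monitor.get_obs()["joint_pos"])
I=[cv2.imread(f"pics/{n}.png") for n in("ch","be","barL","barR")]
cv2.imwrite("pics/m1.png",cv2.resize(np.vstack([np.hstack(I[:2]),np.hstack(I[2:])]),(800,600),interpolation=cv2.INTER_AREA))
E
```

```text
(array([0.46365421, 0.3331831 , 1.43954307]), np.float64(0.5023606022282123))
(array([0.43992078, 0.10586732, 1.49972908]), np.float64(0.9332885974130838))
5.975 [-1.66349663e-01  3.36785647e-01  1.35271254e+00  9.76263011e-05
  1.45248827e+00 -1.73856943e+00]
```

View pics/m1.png

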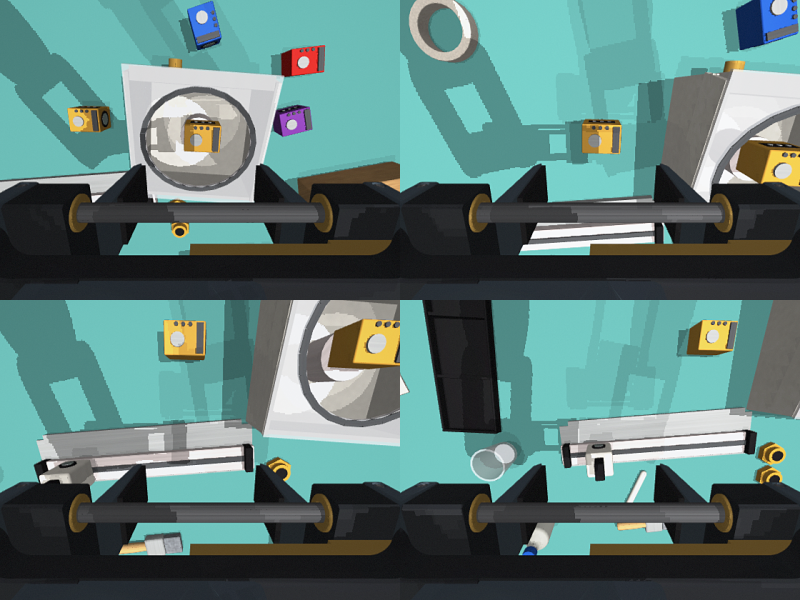

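Both golds are confirmed as plain blocks with the rib at +y and the screws towards the robot. The orange bit is a fitting on the chamber wall, and I see no third gold housing. Next I'll measure the bar edge.

```bash
python3 - <<'E'
from h import *
L=[dict(np.load(f"pics/{n}.npz")) for n in("ch","barL","barR","be")]
for win in(35,45,55):print(win,fit(L[0],.4566,.335,1.5,.075,win))
print(fit(L[3],.44,.105,1.5,0,50), fit(L[1],.44,.105,1.5,0,60))
A=cv2.resize(L[1]["color"][155:275,40:370],None,fx=2.4,fy=2.4,interpolation=cv2.INTER_CUBIC)
B=cv2.resize(L[2]["color"][145:265,205:535],None,fx=2.4,fy=2.4,interpolation=cv2.INTER_CUBIC)
cv2.imwrite("pics/bars.png",cv2.cvtColor(np.vstack([A,B]),cv2.COLOR_RGB2BGR))
E
```

```text
35 (array([0.45874398, 0.33506636, 1.50265141]), np.float64(0.9422746561995505))
45 (array([0.45874585, 0.33506721, 1.50249328]), np.float64(0.9427060756383713))
55 (array([0.45874585, 0.33506721, 1.50249328]), np.float64(0.9427060756383713))
(array([0.43992044, 0.10586741, 1.49973578]), np.float64(0.9332885020534684)) (array([0.4410689 , 0.10611424, 1.54869561]), np.float64(0.9519502273883834))
```

View pics/bars.png

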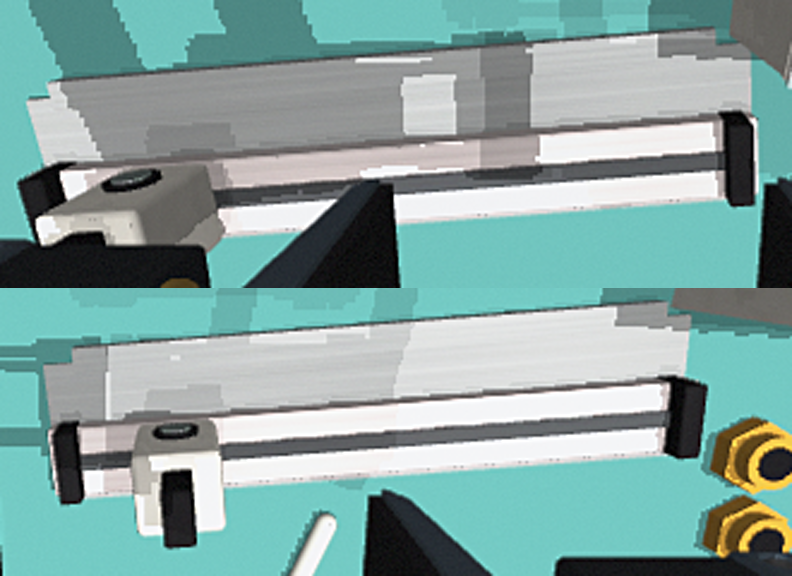

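```bash
python3 - <<'E'
from h import *
for n,ps in dict(barL=[(60.8,189.6),(338.8,167.5)],barR=[(235,170.4),(482.5,151.3)]).items():
    d=dict(np.load(f"pics/{n}.npz")); P=[w(d,u,v,.006) for u,v in ps]
    e=P[1]-P[0]; print(n,np.round(P,4),"len",np.linalg.norm(e),"yaw",np.arctan2(-e[0],e[1]),"mid",(P[0]+P[1])/2)
d=dict(np.load("pics/barR.npz"))
for p in [(205+178/2.4,145+(470-288)/2.4)]: print("grip top",w(d,*p,.129))
d=cam("top"); 
P=np.array([w(d,80+u/2,90+v/2,.022)[:2] for u,v in((655,167),(733,167),(750,388),(668,390))]);print("tray",P.mean(0),cv2.minAreaRect(P.astype(np.float32)))
for j,(p,a) in enumerate([((.4587,.335,.2),0),((.54,.1,.1),np.pi/2),((.54,.1,.1),-np.pi/2),((.65,-.13,.12),np.pi/2),((.65,-.13,.12),-np.pi/2),((.64,.17,.12),np.pi/2),((.59,-.35,.1),np.pi/2),((.3,-.35,.1),np.pi/2),((.3,-.35,.1),0)]):
    q=manip.inverse_kinematics(p,R(a)); print(p,round(a,2),None if q is None else np.round(q,2))
E
```

```text
barL [[ 0.5935 -0.1592  0.006 ]
 [ 0.5643  0.2035  0.006 ]] len 0.3638720272981331 yaw 0.08041891458990041 mid [0.57892222 0.02216302 0.006     ]
barR [[ 0.5931 -0.1574  0.006 ]
 [ 0.5644  0.204   0.006 ]] len 0.3625828985362351 yaw 0.07934001329893053 mid [0.57874157 0.02328531 0.006     ]
grip top [ 0.63125045 -0.0914529   0.129     ]
tray [ 0.44939361 -0.34630668] ((0.4490288197994232, -0.3465009033679962), (0.11287284642457962, 0.3169204294681549), 87.10888671875)
(0.4587, 0.335, 0.2) 0 [ 0.61  0.33  1.62 -0.    1.2   0.61]
(0.54, 0.1, 0.1) 1.57 [ 0.16  0.39  1.8  -0.    0.95 -1.41]
(0.54, 0.1, 0.1) -1.57 [ 0.16  0.39  1.8  -0.    0.95  1.73]
(0.65, -0.13, 0.12) 1.57 [-0.21  0.53  1.5  -0.    1.12 -1.79]
(0.65, -0.13, 0.12) -1.57 [-0.21  0.53  1.5  -0.    1.12  1.36]
(0.64, 0.17, 0.12) 1.57 [ 0.24  0.53  1.5  -0.    1.11 -1.33]
(0.59, -0.35, 0.1) 1.57 [-0.55  0.58  1.46 -0.    1.1  -2.12]
(0.3, -0.35, 0.1) 1.57 [-0.89  0.27  2.   -0.    0.88 -2.46]
(0.3, -0.35, 0.1) 0 [-0.89  0.27  2.   -0.    0.88 -0.89]
```

```bash
cat >> h.py <<'E'
F=np.array([.5788,.0228]);PHI=.080
def fx(x,y,z): c,s=np.cos(PHI),np.sin(PHI);return np.array([F[0]+c*x-s*y,F[1]+s*x+c*y,z])
def pick(x,y,ztcp,a,zup,effort=25,opening=1.0):
    jaws.move_gripper(opening,effort)
    manip.move_pose((x,y,zup),R(a)); manip.servo_line((x,y,ztcp),velocity=.12)
    jaws.move_gripper(0.,effort); g=monitor.get_obs()["finger_gap"]*91
    manip.servo_line((x,y,zup),velocity=.2); print("gap mm",round(g,1),"after lift",round(monitor.get_obs()["finger_gap"]*91,1),"t",round(monitor.get_obs()["t"],1)); return g
def place(depth,y,a,zt,opening=.8,lim=8):
    """push held block (depth = half depth towards the bar) against bar at fixture y"""
    manip.move_pose(fx(-depth-.05,y,zt+.12),R(a)); manip.servo_line(fx(-depth-.012,y,zt+.0015),R(a),velocity=.12)
    manip.pause(.3); f0=np.array(monitor.get_obs()["contact_force"]); n=np.array([np.cos(PHI),np.sin(PHI),0])
    for g in np.arange(-.010,.0121,.001):
        manip.servo_line(fx(-depth+g,y,zt+.0015),velocity=.02); f=np.array(monitor.get_obs()["contact_force"])-f0
        if -f@n>lim: break
    print("stop g mm",round(g*1000,1),"force",np.round(f,1))
    manip.servo_line(fx(-depth+g,y,zt),velocity=.02)
    jaws.move_gripper(opening); up(.2); print("t",round(monitor.get_obs()["t"],1))
E
python3 - <<'E'
from h import *
manip.move_pose((.46,.105,.2),R(-.07));manip.pause(.2)
d=cam("wrist");p,s=fit(d,.44,.106,1.5,0,90);print(p,s);save(d,"pre1")
if s>.85 and np.hypot(p[0]-.44,p[1]-.106)<.06:
    pick(p[0],p[1],.029,p[2]-np.pi/2,.2)
    place(.030,-.09,PHI-np.pi/2,.029)
    manip.move_pose((.46,.335,.30),R(-.07))
    save(cam("top"),"t1")
E
```

```text
[0.44066593 0.10535889 1.52666018] 0.9529238135139866
gap mm 46.1 after lift 46.0 t 11.8
stop g mm 1.0 force [-8.4 -1.5  4.9]
t 19.0
```

```bash
python3 - <<'E'
from h import *
d=cam("wrist");save(d,"pre0");p,s=fit(d,.4587,.335,1.5,.075,50);print(p,s)
if s>.85 and np.hypot(p[0]-.4587,p[1]-.335)<.01:
    g=pick(p[0],p[1],.107,p[2]-np.pi/2,.30)
    if 43<g<49: place(.030,.05,PHI-np.pi/2,.032)
    manip.move_pose(fx(-.10,-.02,.26),R(PHI+np.pi/2));manip.pause(.2)
    d=cam("wrist");save(d,"w1")
    for y in(.05,-.09):
        P=fx(-.03,y,0);p,s=fit(d,P[0],P[1],PHI,0,60);print(y,p-[P[0],P[1],PHI],s)
E
```

```text
[0.4592991  0.33477589 1.55525577] 0.941868429545886
gap mm 45.7 after lift 46.1 t 25.0
stop g mm -0.0 force [-8.3 -1.8  4.5]
t 32.1
0.05 [-0.00086362 -0.00165947  0.04147196] 0.7919807833148602
-0.09 [-0.01786137 -0.03264144  0.02280755] 0.9390261558999553
```

View pics/w1.png

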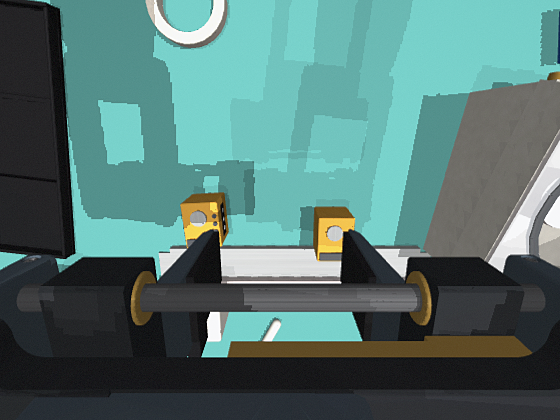

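The housing at the right position has been knocked back and sideways at (205,218). The other one at (334,232) stands against the bar. I'll re-measure the knocked one and put it back.

```bash
python3 - <<'E'
from h import *
P=fx(-.03,-.09,0)[:2]+[-.018,-.033]
manip.move_pose((P[0]+.02,P[1],.2),R(PHI-np.pi/2));manip.pause(.2)
d=cam("wrist");save(d,"k1");p,s=fit(d,P[0],P[1],.1,0,90);print(P,p,s)
if s>.88:
    pick(p[0],p[1],.029,p[2]-np.pi/2,.2,opening=.85)
    place(.030,-.09,PHI-np.pi/2,.029)
manip.move_pose(fx(-.03,-.02,.30),R(PHI-np.pi/2));manip.pause(.2)
d=cam("wrist");save(d,"w2")
for y in(.05,-.09):
    P=fx(-.03,y,0);p,s=fit(d,P[0],P[1],PHI,0,60);print(y,p-[P[0],P[1],PHI],s)
s=cam("scene");save(s,"s2");t=cam("top");save(t,"t2")
a,b,c=[cv2.imread(f"pics/{n}.png") for n in("w2","s2","t2")]
S=cv2.resize(b[190:300,180:380],(800,440),interpolation=cv2.INTER_CUBIC)
cv2.imwrite("pics/m2.png",cv2.resize(np.vstack([cv2.resize(a[60:310],(800,357)),S]),(800,600)))
E
```

```text
[ 0.53808827 -0.10230959] [ 0.53661103 -0.10240949  0.16102277] 0.9423744279028685
gap mm 46.2 after lift 46.1 t 41.6
stop g mm 3.0 force [-9.4 -2.7  6. ]
t 48.7
0.05 [-0.00355179 -0.0016586  -0.03724514] 0.9137083861089881
-0.09 [-0.00329707 -0.00137331  0.0611374 ] 0.8990617936692501
```

View pics/m2.png

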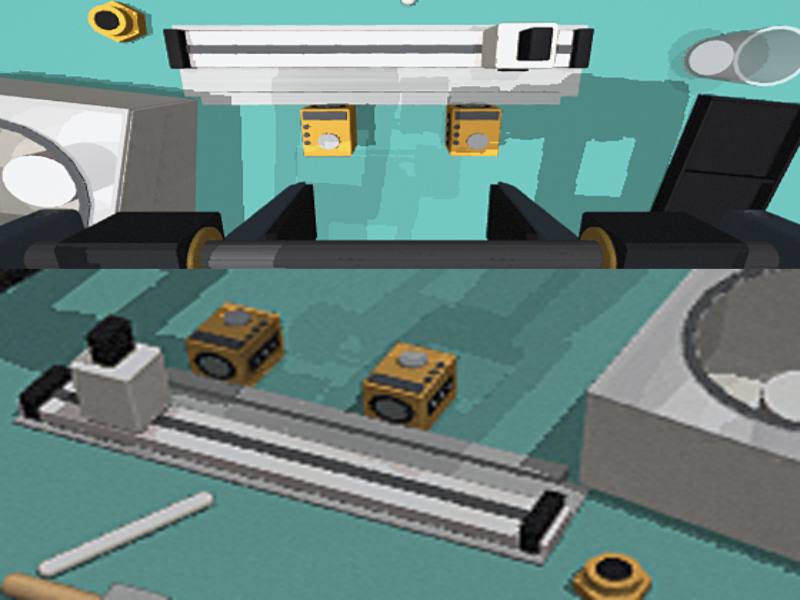

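Both stand at the bar with windows facing it, and the contact forces agree. I'll square each with a light push from behind, then re-check and slide the head.

```bash
cat >> h.py <<'E'
def nudge(depth,y,lim=5,z=.028):
    """push block from behind (full depth) towards the bar with closed fingers"""
    a=PHI-np.pi/2; x0=-depth-.016
    manip.move_pose(fx(x0-.02,y,.13),R(a)); jaws.move_gripper(0.,10); manip.servo_line(fx(x0-.02,y,z),velocity=.2)
    manip.servo_line(fx(x0-.006,y,z),velocity=.1); manip.pause(.2); f0=np.array(monitor.get_obs()["contact_force"]);n=np.array([np.cos(PHI),np.sin(PHI),0]);L=[]
    for g in np.arange(-.005,.0081,.001):
        manip.servo_line(fx(x0+g,y,z),velocity=.02); f=-(np.array(monitor.get_obs()["contact_force"])-f0)@n; L.append(round(float(f),1))
        if f>lim: break
    print("nudge",y,"g",round(g*1000,1),L); manip.servo_line(fx(x0-.02,y,z),velocity=.1); up(.15)
def look(n,ys,depth,yaw):
    manip.move_pose(fx(-.03,-.02,.30),R(PHI-np.pi/2));manip.pause(.2); d=cam("wrist");save(d,n)
    for y in ys:
        P=fx(-depth,y,0);p,s=fit(d,P[0],P[1],yaw,0,60);print(y,np.round(p-[P[0],P[1],yaw],3),round(s,2))
    print("t",monitor.get_obs()["t"]); return d
E
python3 - <<'E'
from h import *
nudge(.06,-.09);nudge(.06,.05)
look("w3",(.05,-.09),.03,PHI)
E
```

```text
nudge -0.09 g -3.0 [0.6, 2.1, 6.4]
nudge 0.05 g -3.0 [0.2, 2.3, 5.5]
0.05 [-0.003 -0.002 -0.032] 0.92
-0.09 [-0.002 -0.001  0.066] 0.91
t 59.05
```

```bash
cat >> h.py <<'E'
def slide(y0,y1):
    s=np.sign(y1-y0);a=PHI-np.pi/2;z=.108;m=np.array([-np.sin(PHI),np.cos(PHI),0])*s
    jaws.move_gripper(.6,20); manip.move_pose(fx(.07,y0,.2),R(a)); manip.servo_line(fx(.07,y0,z),velocity=.15)
    jaws.move_gripper(0.,20); print("gap mm",monitor.get_obs()["finger_gap"]*91)
    manip.servo_line(fx(.07,y1-s*.008,z),velocity=.1)
    for g in np.arange(-.007,.0071,.001):
        manip.servo_line(fx(.07,y1+s*g,z),velocity=.02); f=-np.array(monitor.get_obs()["contact_force"])@m
        if f>9: break
    print("end g mm",round(g*1000,1),"f",round(float(f),1),monitor.get_obs()["finger_gap"]*91)
    jaws.move_gripper(.6); up(.22); print("t",monitor.get_obs()["t"])
E
python3 - <<'E'
from h import *
slide(-.1205,.15)
look("w4",(.05,-.09),.03,PHI)
save(cam("top"),"t4");save(cam("scene"),"s4")
a,b=cv2.imread("pics/w4.png"),cv2.imread("pics/s4.png")
S=cv2.resize(b[190:300,180:380],(800,440),interpolation=cv2.INTER_CUBIC)
cv2.imwrite("pics/m4.png",cv2.resize(np.vstack([cv2.resize(a[60:310],(800,357)),S]),(800,600)))
E
```

```text
gap mm 15.807537078136091
end g mm 3.0 f 9.1 15.802394393118435
t 69.0167
0.05 [-0.003 -0.002 -0.051] 0.91
-0.09 [-0.003 -0.001  0.064] 0.9
t 70.1333
```

View pics/m4.png

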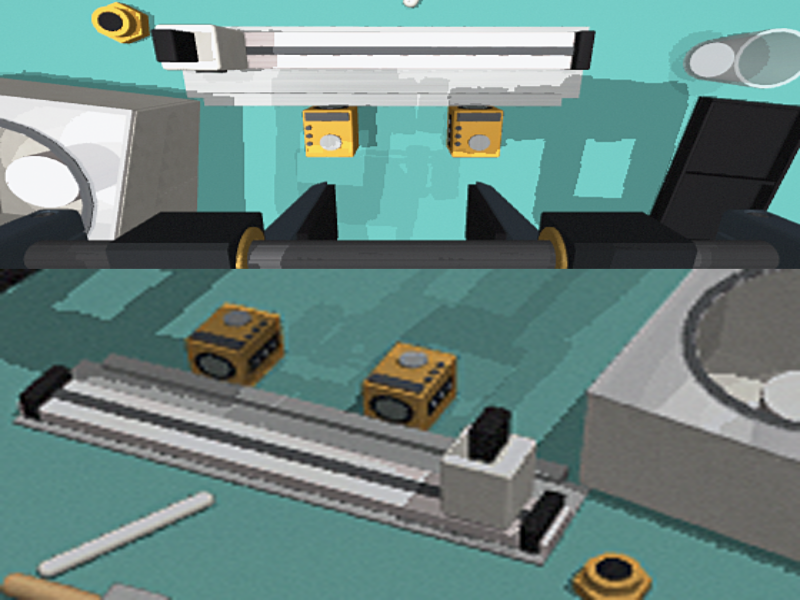

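Head is at the far end stop and the housings are still in place. Next I turn them.

```bash
python3 - <<'E'
from h import *
for y in(.05,-.09):
    P=fx(-.031,y,0); g=pick(P[0],P[1],.032,PHI+np.pi/2,.2,opening=.85)
    if not 43<g<49: break
    place(.023,y,PHI,.032,opening=.68)
for y in(.05,-.09): nudge(.046,y)
look("w5",(.05,-.09),.023,PHI-np.pi/2)
save(cam("scene"),"s5")
a,b=cv2.imread("pics/w5.png"),cv2.imread("pics/s5.png")
S=cv2.resize(b[190:300,180:380],(800,440),interpolation=cv2.INTER_CUBIC)
cv2.imwrite("pics/m5.png",cv2.resize(np.vstack([cv2.resize(a[60:310],(800,357)),S]),(800,600)))
E
```

```text
gap mm 45.7 after lift 45.5 t 76.5
stop g mm 1.0 force [-8.3 -0.9  5.1]
t 83.9
gap mm 46.0 after lift 45.9 t 89.0
stop g mm 1.0 force [-7.9 -2.2  4.2]
t 96.4
nudge 0.05 g -2.0 [-0.2, 1.8, 4.4, 6.4]
nudge -0.09 g -2.0 [-0.6, 1.6, 3.5, 6.1]
0.05 [-0.002  0.001  0.066] 0.9
-0.09 [-0.002  0.001 -0.057] 0.9
t 107.1083
```

View pics/m5.png

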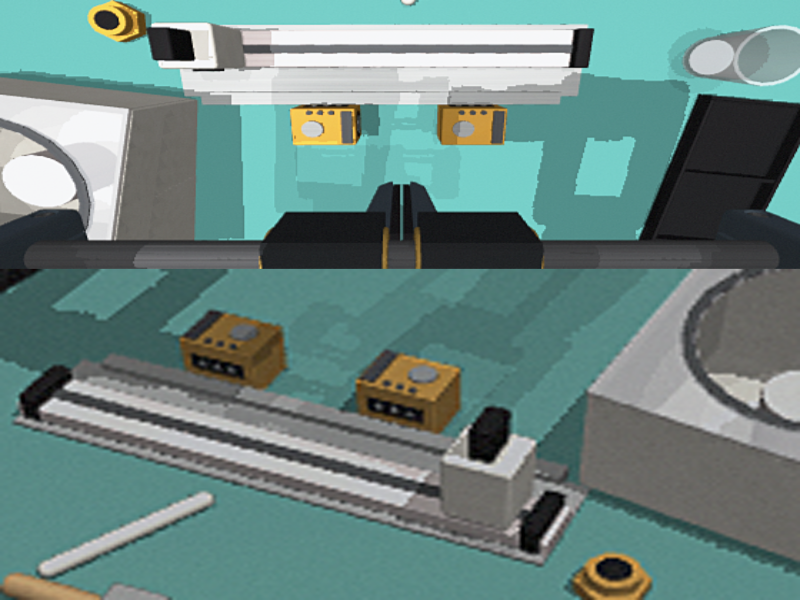

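Both contact faces are now at the bar, screws along it, with matching push depths. Sliding the head back and re-checking.

```bash
python3 - <<'E'
from h import *
slide(.152,-.15)
look("w6",(.05,-.09),.023,PHI-np.pi/2)
d=cam("top")
P=np.array([w(d,80+u/2,90+v/2,.022)[:2] for u,v in((655,167),(733,167),(750,388),(668,390))]);print(P)
save(cam("scene"),"s6")
a,b=cv2.imread("pics/w6.png"),cv2.imread("pics/s6.png")
S=cv2.resize(b[190:300,180:380],(800,440),interpolation=cv2.INTER_CUBIC)
cv2.imwrite("pics/m6.png",cv2.resize(np.vstack([cv2.resize(a[60:310],(800,357)),S]),(800,600)))
E
```

```text
gap mm 16.073038313483245
end g mm 3.0 f 10.3 15.789666445488223
t 117.6083
0.05 [-0.002  0.001  0.057] 0.89
-0.09 [-0.002  0.001 -0.058] 0.89
t 118.625
[[ 0.61013386 -0.29812876]
 [ 0.60390749 -0.40998033]
 [ 0.28991625 -0.39497373]
 [ 0.29361682 -0.28214392]]
```

View pics/m6.png

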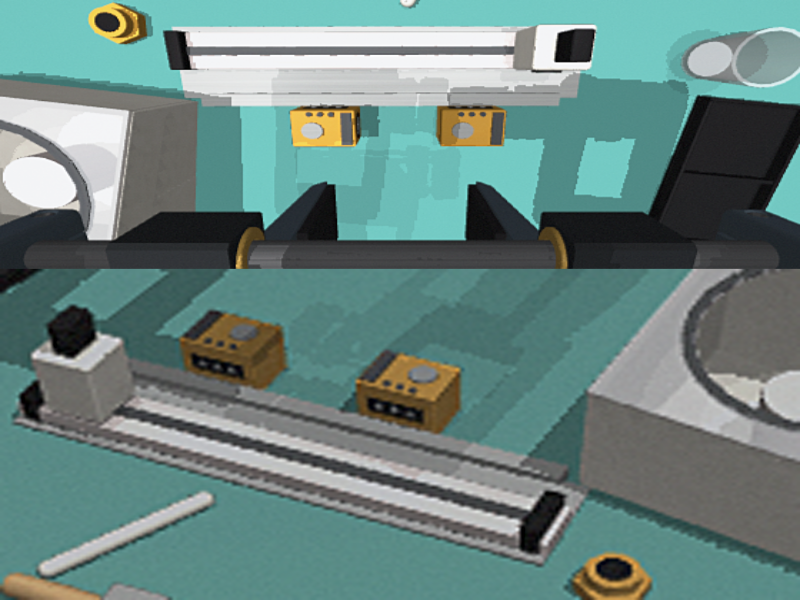

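```bash
python3 - <<'E'
from h import *
C=np.array([.4492,-.3464]);e=np.array([np.cos(-.05),np.sin(-.05)]);a=np.pi/2-.05
for y,k in((-.09,.105),(.05,0.)):
    P=fx(-.0235,y,0);g=pick(P[0],P[1],.036,PHI+np.pi/2,.2)
    if not 57<g<63: break
    T=C+e*k; manip.move_pose((*T,.2),R(a)); manip.servo_line((*T,.06),velocity=.12); manip.pause(.2)
    f0=np.array(monitor.get_obs()["contact_force"])
    for z in np.arange(.047,.037,-.001):
        manip.servo_line((*T,z),velocity=.03); f=np.array(monitor.get_obs()["contact_force"])-f0
        if f[2]>4: break
    print("set z",round(z,4),np.round(f,1)); jaws.move_gripper(.82); up(.22)
manip.move_pose((.45,-.18,.35),R(a));manip.pause(.3);print(monitor.get_obs()["t"])
save(cam("wrist"),"w7");save(cam("scene"),"s7");save(cam("top"),"t7")
t,b=cv2.imread("pics/t7.png"),cv2.imread("pics/s7.png")
cv2.imwrite("pics/m7.png",np.hstack([cv2.resize(t[100:320,260:480],(400,400)),cv2.resize(b[120:260,110:250],(400,400))]))
E
```

```text
gap mm 59.7 after lift 59.4 t 125.3
set z 0.04 [-1.8 -0.6  8.5]
gap mm 59.8 after lift 59.6 t 136.6
set z 0.04 [-2.   0.1  8.2]
144.4917
```

View pics/m7.png

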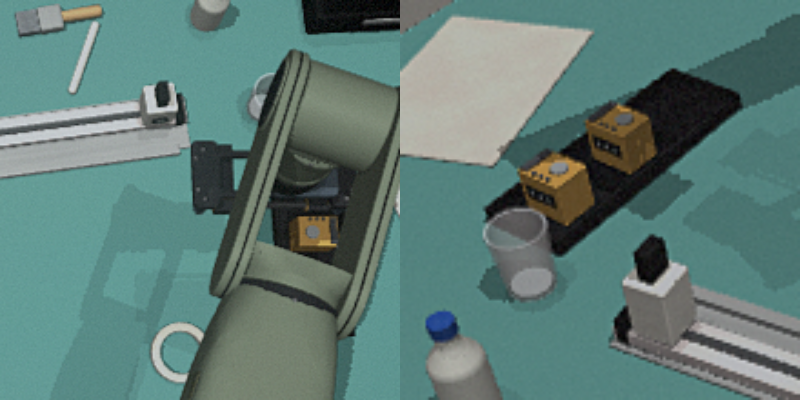

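```bash
python3 - <<'E'
from h import *
manip.move_pose((.42,.1,.3),R(np.pi/2));manip.pause(.3);print(monitor.get_obs()["t"])
d=cam("top");save(d,"t8")
cv2.imwrite("pics/t8z.png",cv2.resize(cv2.imread("pics/t8.png")[90:350,80:480],None,fx=2,fy=2,interpolation=cv2.INTER_CUBIC))
E
```

```text
146.0417
```

View pics/t8z.png

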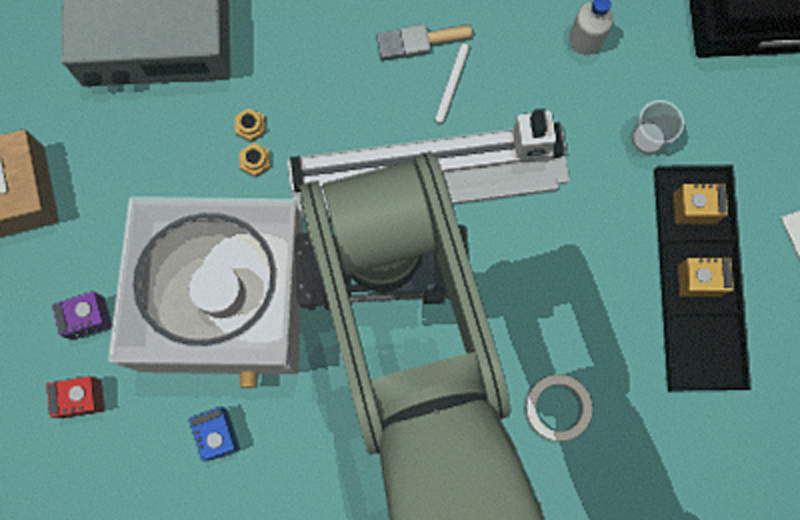

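```bash
python3 -c "
from workcell import *
print(hand_in())"
```

```text
the job is handed in; nothing more can be done
None
```

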